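# Seat a display case's control card with its two ejector levers

### The arm

A 6-joint arm with a two-finger parallel gripper is mounted at the origin on a cart in front of the work surface, level with it; the furniture and walls round the work are solid. World frame = base frame: x ahead of the robot, y to its left, z up, the work surface at z = 0. Lengths are in m, angles in rad, forces in N, time in s.
With the tool pointing down it reaches from about 0.35 to 0.925 m from the base axis. Payload 6.4 kg.
Tool frame: the origin (TCP) lies on the front face of the gripper's body, between the roots of the fingers; the fingertips stand 73 mm ahead of it and the grasp point (between the pads) lies 54 mm ahead of it (env.pinch_z is the distance from the TCP to the grasp point, in m); z points along the fingers, y is the direction in which the jaws open and shut (so a half turn about z gives the same grasp; the last joint's range is limited). The gripper opens to 85 mm and grips with 20 to 120 N. Pads are 22 mm wide; open, the fingers measure 114 mm over their backs; the gripper's body (76 mm by 85 mm) begins 54 mm behind the grasp point. The pads swing forward as they close: fully open they stand 13 mm farther back than shut.
Start: joints at [-1.326, 0.245, 1.558, -0, 1.339, -0.174], TCP at [0.264, -0.594, 0.304] pointing down, gripper open.
Joint ranges: [-3.13, 3.13], [-1.02, 2.26], [0.13, 2.54], [-0.95, 4.09], [0.21, 2.88], [-2.74, 2.74]. Speed limits (rad/s): [2.57, 2.57, 3.14, 3.14, 3.14, 3.14].

### API

Orientations are given as [roll, pitch, yaw] about the fixed x, y, z axes, in that order (R = Rz(yaw) Ry(pitch) Rx(roll)).
In Python, from workcell import env, cams, hand_in gives the robot as it stands.
- The arm moves only by the tool step_arm, never from a script. Its argument "deltas" is a list that holds one entry, the list of rows, each a list of 7 numbers: the shift along the tool's x, y, z in m, then the turn, a rotation vector about the tool's x, y, z in degrees, then the opening, from 0 (shut) to 1 (fully open). A call has exactly 8 rows; each row shifts and turns the commanded pose from where the row before left it, along the tool's axes as they then stand; what a row does not reach is not made up. A row lasts 1/8 s, in which the tool goes at most 62.5 mm and 10.7 degrees, less where a joint would pass 70% of its speed; a pose out of reach is approached as far as the arm can. A call with a gripper value outside its range is refused whole. The fingers move at their own pace and stop on an object; "newtons" is the grip in N (left out, the last holds). Time passes only in rows, so rows that do not move let the fingers close, or fill a call up. It gives the time, the measured TCP pose, the force and the opening at its end, in the units of the state.
- env.read_state(): the state, without advancing time (a new reading comes with each control period).
- cams.read_camera(name): name is "scene" or "top" or "wrist"; returns the picture (384x512x3 uint8, red, green, blue); there is no depth.
- cams.camera_model(name): a dict with "K" (3x3 intrinsics, pixels), "R" (3x3) and "t" (3): a world point X has camera coordinates R X + t; the wrist camera has in their place "T_tool_cam" (4x4, takes a point from camera to tool coordinates, whose origin is the TCP and whose axes are the flange's). Camera axes: x right, y down, z forward; pixel columns grow to the right and rows downward; lengths in m; the calibration is good to about 2 mm. A picture is of the moment at which its call begins: read the wrist's pose just before it. camera_model takes no time and is no camera call.
- hand_in(): hands the job in, once; it reports no verdict.
The state is a dict: "clock": time; "joints": joint angles; "joint_vel": joint speeds; "joint_efforts": joint torques, N m; "eef_pos": TCP position; "tcp_rot": TCP orientation; "wrist_force": force on the tool from outside, world axes, zero at the start; "ft_torque": the same for the moment, N m; "opening": finger opening in m.
Only numpy, scipy, OpenCV 4.12 (cv2) and the standard library are available. Lean on these libraries where they do the work, as an engineer would, in place of code of your own. Each camera call takes 0.05 s, during which the arm holds its last target. There are 200 camera calls.

### The job

The display case's controller stands open on the deck and its control card has to go back in: swing both ejector levers right out to their stops, take the card by its grip out of the cork block, lower it into the guides until it rests on the socket's contacts, and let go. Then press it fully home with the levers alone, swinging them inward by turns, a little at a time so that the card goes down level, until both ends are felt to sit on the stop at the bottom of the socket; work gently: do not push on the card itself, do not force a lever once the card is home, and leave the cheeses and the price stand round about where they are.

Things in the scene. Friction and masses are not known exactly. Their poses are not given: they have to be found in the camera images.
- rack_slot (a point): Open grey sheet-metal controller chassis (108 x 164 mm, rim 31 mm high) with an upright card slot between two black guide posts. This point is the slot's centre on the line of the lever pivots, 60 mm above the deck; y runs along the slot (toward the left lever), z up, x across it. The guides are 54 mm high (flared tops), 12.4 mm wide inside and 104 mm apart, so a 10 x 100 mm card has 1.2 mm play each way across, 2 mm along.
- lever_left (a joint): Grey ejector lever at the slot's +y end; pivot 68 mm from rack_slot along y, at its height, axis along x. Handle 12 to 16 mm wide in x, 7 to 9 thick, tip 68 mm from the pivot. 0 rad = upright, positive = tipped outward (away from the slot), starts within 0.25 of upright, stop at 0.77. Stays where left (2 to 4 N at the tip move it when free). Its hook clears the card's shoulder only above 0.60.
- lever_right (a joint): The same lever, mirrored, at the slot's -y end (positive = tipped outward, toward -y). Swung inward, its hook bears on the card's shoulder from about 0.3 to 0.2 rad on and forces that end down, 4 to 14 mm in all, with 5 to 10 N at the tip. The card is home somewhere between 0.02 and -0.5 rad, where the resistance rises sharply. Over 30 N on a handle is too much. The card's top reaches only 34 mm out from the slot's centre.
- card_grip (a point): Centre of the grip on top of the control card: grey bar 13 mm thick (x), 60 long (y), 21 high (z), to be pinched across x. The card is black, 10 mm thick, 100 wide, 95 high in all, 0.25 kg, with bright shoulders 114 wide, 7 high, their tops 57 mm above its foot; the lowest 10 mm are a tapered contact edge. It is the same both ways round. It starts upright in a slot in a cork block 36 mm high.
- card_foot (a point): Middle of the card's lower edge, 84.5 mm below card_grip; in the cork block it stands 8 mm above the deck. On the sprung contacts in the slot it rests about 19 mm above the deck. The stop strip below (slab strip_c0, 6 mm thick, centre 3 mm below its top) has its top 5 to 15 mm above the deck: its height differs each time and is not measured, so the seat must be felt. Over 60 N on the strip is too much.
- card: The control card; origin at card_foot, z up the card, y along it. Tilt is that of its z axis.
- crottin_0: Small drum-shaped cheese, 63 mm wide, 72 high, behind the controller; a bystander. Origin under its centre.
- crottin_1: The same kind of small cheese, behind the cork block; a bystander.
- price_stand_0: Black price card on a round foot, 106 mm high, between the big wheel and the cork block; a bystander.

How it is judged:
On the way, in this order (a step that is already met when the one before it is completed fails the run):
1. both ejector levers are swung out to their stops (value of joint each of lever_left, lever_right above 0.6 rad), for 0.1 s.
2. the card stands in the guides on the socket's contacts, upright and released, both levers still out (horizontal distance between card_foot and rack_slot below 0.005 m and z of card_foot in the frame of rack_slot below -0.035 m and angle between card's own z axis and vertical below 0.06 rad and contact force between the fingers and card below 0.1 N and value of joint each of lever_left, lever_right above 0.5 rad), for 0.2 s.
At the end, for the whole second after the job is handed in: The card is in the slot with its foot within 1.5 mm of the stop strip and within 0.02 rad of upright, both levers upright or leaning inward (no farther out than 0.1 rad), the card at rest (horizontal distance between card_foot and rack_slot below 0.005 m and z of strip_c0 in the frame of card_foot above -0.0045 m and angle between card's own z axis and vertical below 0.02 rad and value of joint each of lever_left, lever_right below 0.1 rad and linear speed of card below 0.01 m/s); the robot touches nothing.
It fails at once if the card is pushed home by the fingers (touched while it is over 3.5 mm deeper than where it rests on the contacts) (horizontal distance between card_foot and rack_slot below 0.01 m and z of card_foot in the frame of rack_slot below -0.0445 m and contact force between the fingers and card above 1 N).
It fails at once if the card is driven down askew (leaning over 0.085 rad in the slot) (horizontal distance between card_foot and rack_slot below 0.01 m and z of card_foot in the frame of rack_slot below -0.035 m and angle between card's own z axis and vertical above 0.085 rad).
It fails at once if a lever is forced with over 30 N, or the card pressed onto its stop with over 60 N (contact force between the fingers and lever_left above 30 N or contact force between the fingers and lever_right above 30 N or contact force between card and strip_c0 above 60 N).
It fails at once if a bystander is moved by over 20 mm (distance of any of crottin_0, crottin_1, price_stand_0 from where it was at the start of the episode above 0.02 m).
It also fails if it takes over 72 s, if anything falls off the work surface, if the arm or the gripper's body presses on something with over 40 N, if the wrist force passes 120 N, or if a joint passes its speed limit or range.

## Working session

There is one attempt and no reset: what is moved stays moved. The work goes in short steps, Python scripts to look and compute and a tool call to move; the robot and the scene stay as the last step left them, time stands still between calls to the robot, and variables do not carry over. Pictures are saved under pics/ and viewed, about 8 in all and at most 12, crops included, and the job is handed in when it is done.

Besides the shell and the picture viewer there is one more tool, called after "Emit:" by a JSON object that holds its "op" and its "data", one argument or row to a line. step_arm: Moves the arm, as the interface text tells. Its arguments: {"type":"object","properties":{"deltas":{"type":"array","items":{"type":"array","items":{"type":"array","items":{"type":"number"}}}},"newtons":{"type":"number"}},"required":["deltas"]}

```bash
mkdir -p pics; ls; python3 - <<'E'
from workcell import env,cams
import cv2,numpy as np
s=env.read_state();print({k:np.round(v,3).tolist() for k,v in s.items()})
a=cams.read_camera("scene");b=cams.read_camera("top")
cv2.imwrite("pics/s0.png",cv2.cvtColor(a,4));cv2.imwrite("pics/t0.png",cv2.cvtColor(b,4))
for n in("scene","top"):
  m=cams.camera_model(n);print(n,np.round(m["K"],1).tolist(),(-np.array(m["R"]).T@m["t"]).round(3),np.round(m["R"],3).tolist())
print(np.round(cams.camera_model("wrist")["T_tool_cam"],4).tolist(),cams.camera_model("wrist")["K"])
E
```

```text
pics
{'clock': 0.0, 'joints': [-1.326, 0.246, 1.559, -0.0, 1.339, -0.174], 'joint_vel': [-0.0, 0.001, 0.001, 0.001, -0.0, -0.001], 'joint_efforts': [0.001, -42.951, -32.612, -0.0, 0.005, 0.0], 'eef_pos': [0.264, -0.593, 0.303], 'tcp_rot': [-3.14, -0.0, 0.419], 'wrist_force': [0.238, 0.496, 0.434], 'ft_torque': [0.077, -0.044, 0.016], 'opening': 0.085}
scene [[397.5, 0.0, 249.4], [0.0, 397.5, 188.4], [0.0, 0.0, 1.0]] [-0.05   0.688  0.654] [[-0.737, -0.676, -0.007], [-0.329, 0.368, -0.87], [0.591, -0.638, -0.494]]
top [[422.5, 0.0, 258.2], [0.0, 422.5, 195.6], [0.0, 0.0, 1.0]] [ 0.479 -0.048  1.151] [[0.018, -1.0, -0.005], [-0.993, -0.017, -0.118], [0.118, 0.007, -0.993]]
[[-0.0001, -0.9545, -0.2981, 0.0774], [1.0, 0.0002, -0.0009, -0.0007], [0.001, -0.2981, 0.9545, -0.0711], [0.0, 0.0, 0.0, 1.0]] [[291.37207263   0.         254.31784061]
 [  0.         291.37207263 192.14093873]
 [  0.           0.           1.        ]]
```

View pics/s0.png

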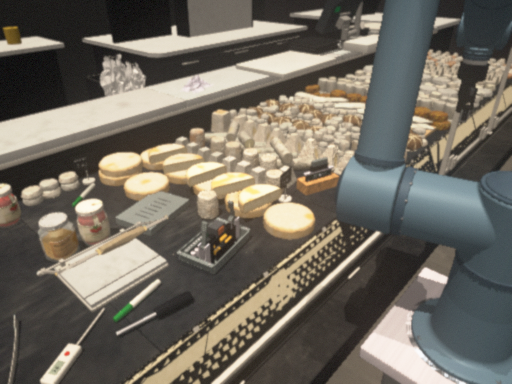

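View pics/t0.png

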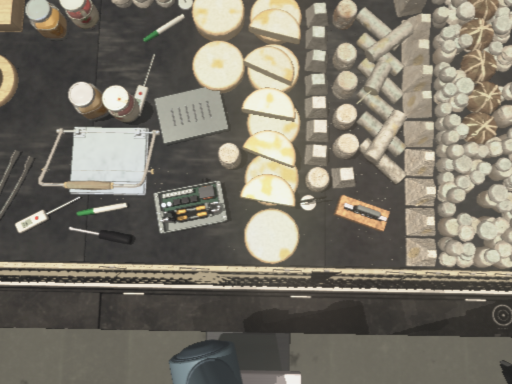

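The chassis is around top-view pixel (190,207) with its slot running roughly along the image rows, and the cork block with the card is around (362,213). I'll zoom in on both.

```bash
cat > h.py <<'E'
import numpy as np,cv2
from scipy.spatial.transform import Rotation as Ro
from workcell import env,cams
def ray(name,uv,T=None):
    m=cams.camera_model(name);K=np.array(m["K"]);d=np.linalg.inv(K)@[uv[0],uv[1],1]
    if name=="wrist":
        M=T@np.array(m["T_tool_cam"]);return M[:3,3],M[:3,:3]@d
    R=np.array(m["R"]);return -R.T@m["t"],R.T@d
def atz(name,uv,z,T=None):
    o,d=ray(name,uv,T);return o+d*(z-o[2])/d[2]
def proj(name,X,T=None):
    m=cams.camera_model(name);X=np.atleast_2d(X).astype(float)
    if name=="wrist":
        M=np.linalg.inv(T@np.array(m["T_tool_cam"]));C=X@M[:3,:3].T+M[:3,3]
    else: C=X@np.array(m["R"]).T+m["t"]
    p=C@np.array(m["K"]).T;return p[:,:2]/p[:,2:]
def tri(*rays):
    A=0;b=0
    for o,d in rays:
        d=d/np.linalg.norm(d);P=np.eye(3)-np.outer(d,d);A=A+P;b=b+P@o
    return np.linalg.solve(A,b)
def tool():
    s=env.read_state();T=np.eye(4);T[:3,:3]=Ro.from_euler("xyz",s["tcp_rot"]).as_matrix();T[:3,3]=s["eef_pos"];return T
def snap(name,fn):
    T=tool();a=cv2.cvtColor(cams.read_camera(name),4);cv2.imwrite("pics/"+fn+".png",a);np.save("pics/"+fn+".npy",T);return a,T
E
python3 - <<'E'
from h import *
t=cv2.imread("pics/t0.png");s=cv2.imread("pics/s0.png")
f=lambda a,x,y:cv2.resize(a[y:y+75,x:x+100],(400,300),interpolation=2)
cv2.imwrite("pics/z0.png",np.vstack([np.hstack([f(t,140,170),f(t,312,176)]),np.hstack([f(s,165,190),f(s,270,140)])]))
print(atz("top",(190,207),.03),atz("top",(362,213),.08),atz("top",(362,213),.04))
E
```

```text
[0.57858076 0.14140676 0.03      ] [ 0.56649666 -0.30436506  0.08      ] [ 0.5697498  -0.31394291  0.04      ]
```

View pics/z0.png

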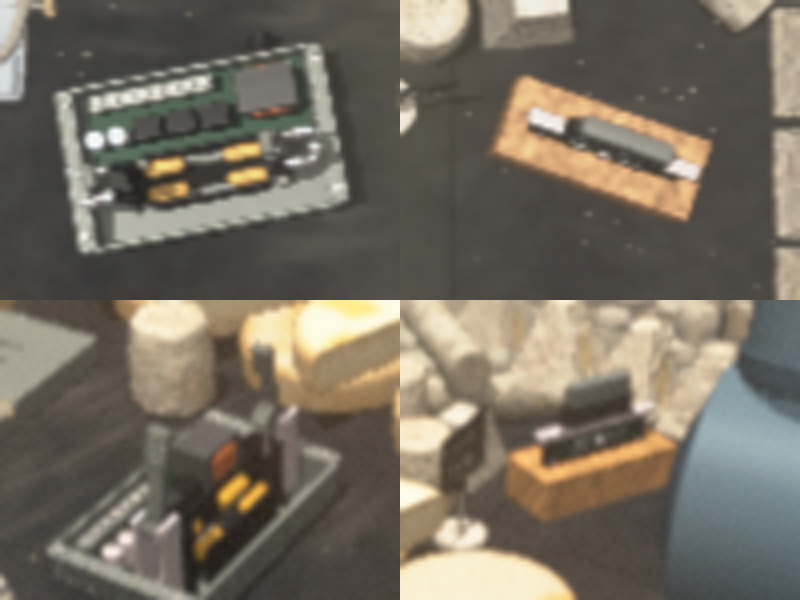

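The cork and card point with yaw ≈ -0.35, and the slot has yaw ≈ 0.18. Next is a wrist look at the card. I'm adding a helper that turns a target pose into one row, repeated 8 times.

```bash
cat >> h.py <<'E'
from scipy.linalg import logm,expm
def P(x,y,z,yaw,pitch=0,roll=0):
    "tool-down pose; roll/pitch are turns about tool x,y (deg) after yaw"
    T=np.eye(4);T[:3,3]=x,y,z
    T[:3,:3]=(Ro.from_euler("z",yaw)*Ro.from_euler("x",np.pi)*Ro.from_rotvec(np.radians([roll,pitch,0]))).as_matrix();return T
def row(A,B,n=8):
    E=expm(np.real(logm(np.linalg.inv(A)@B))/n)
    r=np.r_[E[:3,3],np.degrees(Ro.from_matrix(E[:3,:3]).as_rotvec())]
    print("row x%d"%n,np.round(r[:3],4).tolist(),np.round(r[3:],2).tolist())
E
python3 -c "
from h import *
A=tool();row(A,P(.56,-.30,.3,1.22));row(P(.56,-.30,.3,1.22),P(.57,.14,.3,1.75))"
```

```text
row x8 [0.0535, -0.0006, 0.0004] [-0.01, -0.01, -5.74]
row x8 [0.0554, -0.0053, 0.0] [0.0, 0.0, -3.8]
```

Emit:
{"op": "step_arm", "data": {
  "deltas": [
    [[0.0535, -0.0006, 0, 0, 0, -5.74, 1], [0.0535, -0.0006, 0, 0, 0, -5.74, 1], [0.0535, -0.0006, 0, 0, 0, -5.74, 1], [0.0535, -0.0006, 0, 0, 0, -5.74, 1], [0.0535, -0.0006, 0, 0, 0, -5.74, 1], [0.0535, -0.0006, 0, 0, 0, -5.74, 1], [0.0535, -0.0006, 0, 0, 0, -5.74, 1], [0.0535, -0.0006, 0, 0, 0, -5.74, 1]]
  ]
}}

```text
clock: 1.1
eef_pos: [0.5611, -0.2988, 0.3033]
tcp_rot: [-3.141, -0.0, 1.224]
wrist_force: [0.1, 0.0, 0.3]
opening: 0.0853
```

```bash
python3 -c "
from h import *
a,T=snap('wrist','w1');print(T[:3,3],env.read_state()['tcp_rot'],env.read_state()['clock'])"
```

```text
[ 0.56113317 -0.2988016   0.30330818] [-3.14062583 -0.00417178  1.23102612] 1.15
```

Emit:
{"op": "step_arm", "data": {
  "deltas": [
    [[0.0554, -0.0053, 0, 0, 0, -3.8, 1], [0.0554, -0.0053, 0, 0, 0, -3.8, 1], [0.0554, -0.0053, 0, 0, 0, -3.8, 1], [0.0554, -0.0053, 0, 0, 0, -3.8, 1], [0.0554, -0.0053, 0, 0, 0, -3.8, 1], [0.0554, -0.0053, 0, 0, 0, -3.8, 1], [0.0554, -0.0053, 0, 0, 0, -3.8, 1], [0.0554, -0.0053, 0, 0, 0, -3.8, 1]]
  ]
}}

```text
clock: 2.15
eef_pos: [0.5701, 0.141, 0.3035]
tcp_rot: [-3.141, -0.0, 1.753]
wrist_force: [0.5, -0.2, 0.2]
opening: 0.0855
```

```bash
python3 -c "
from h import *
a,T=snap('wrist','w2');print(T[:3,3],env.read_state()['tcp_rot'],env.read_state()['clock'])
b=cv2.imread('pics/w1.png')
cv2.imwrite('pics/w12.png',np.hstack([cv2.resize(b[60:360,130:380],(400,480)),cv2.resize(a[60:360,130:380],(400,480))]))"
```

```text
[0.57005872 0.14103514 0.30347151] [-3.1403863  -0.00399013  1.75926163] 2.2
```

View pics/w12.png

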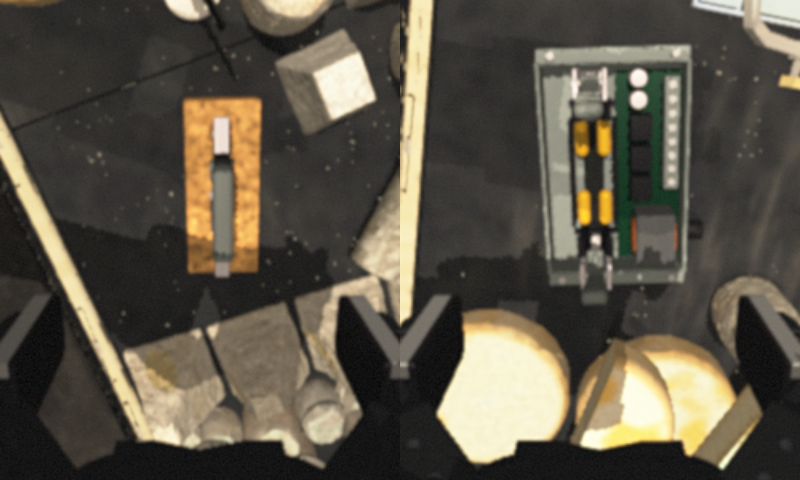

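Left panel: the grip's long axis is nearly vertical, at about (223,165–258). Right panel: the slot line is at x≈590–598, with the left lever near (590,108) and the right lever near (595,290). I'll take a second, closer view for height.

Emit:
{"op": "step_arm", "data": {
  "deltas": [
    [[0.0075, 0.003, 0.008, 0, 0, 0, 1], [0.0075, 0.003, 0.008, 0, 0, 0, 1], [0.0075, 0.003, 0.008, 0, 0, 0, 1], [0.0075, 0.003, 0.008, 0, 0, 0, 1], [0.0075, 0.003, 0.008, 0, 0, 0, 1], [0.0075, 0.003, 0.008, 0, 0, 0, 1], [0, 0, 0, 0, 0, 0, 0], [0, 0, 0, 0, 0, 0, 0]]
  ]
}}

```text
clock: 3.2
eef_pos: [0.5804, 0.187, 0.2561]
tcp_rot: [3.141, 0.0, 1.751]
wrist_force: [0.5, -0.2, 0.1]
opening: 0.0516
```

```bash
python3 -c "
from h import *
a,T=snap('wrist','w3');print(T[:3,3],env.read_state()['tcp_rot'],env.read_state()['clock'])
b=cv2.imread('pics/w2.png')
# a: crop around chassis
X=[.575,.14,.06];print(proj('wrist',X,T),proj('wrist',X,np.load('pics/w2.npy')))
p=proj('wrist',X,T)[0].astype(int)
c=a[max(p[1]-100,0):p[1]+100,p[0]-66:p[0]+67]
print(max(p[1]-100,0),p[0]-66)
d=b[85:245,204:310]
cv2.imwrite('pics/w23.png',np.hstack([cv2.resize(d,(397,600),interpolation=2),cv2.resize(c,(400,600),interpolation=2)]))"
```

```text
[0.58039077 0.18699689 0.25610246] [3.14084564e+00 9.19689038e-05 1.75073164e+00] 3.25
[[239.62460112 229.53683615]] [[257.83260007 175.92444996]]
129 173
```

View pics/w23.png

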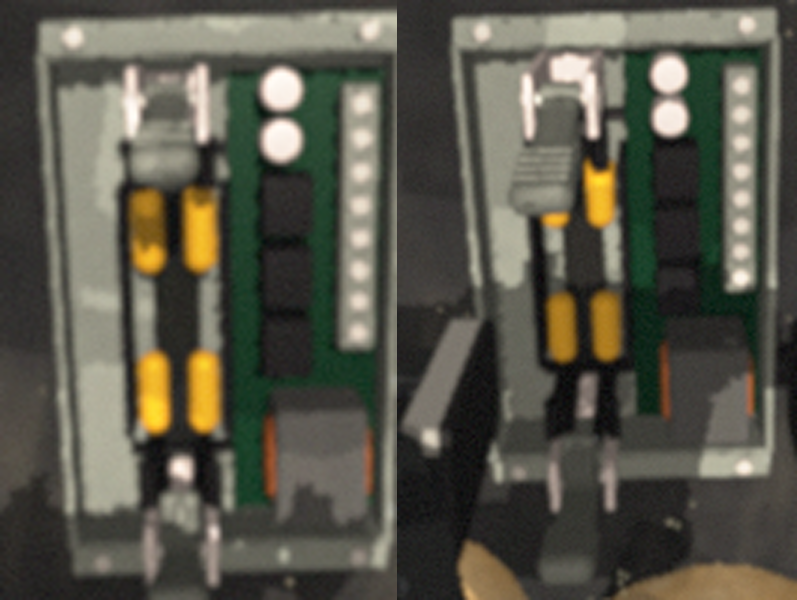

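```bash
python3 -c "
from h import *
T2=np.load('pics/w2.npy');T3=np.load('pics/w3.npy')
p2=lambda x,y:(204+x/3.745,85+y/3.75)
p3=lambda x,y:(173+(x-397)/3.0075,129+y/3.0)
for n,a,b in [('Lbr',(167.5,105),(561,107)),('Rbr',(181,548),(583,482)),('cap1',(281,88),(669,75)),('strip_end',(358,340),(739,282))]:
  A=ray('wrist',p2(*a),T2);B=ray('wrist',p3(*b),T3);print(n,tri(A,B).round(4),atz('wrist',p2(*a),.065,T2).round(4),atz('wrist',p3(*b),.065,T3).round(4))
C=[atz('wrist',p3(*q),.031,T3) for q in [(453,18),(776,12),(770,475),(490,480)]]
print(np.round(C,4),[np.linalg.norm(C[i]-C[i-1]).round(4) for i in range(4)],np.mean(C,0))
print('screws',[atz('wrist',p3(*q),.031,T3).round(4) for q in [(480,32),(746,24),(744,467),(517,472)]])
print([atz('wrist',p2(*q),.031,T2).round(4) for q in [(72,38),(370,30),(358,558),(100,556),(40,22),(75,577)]])
print('Ltip',tri(ray('wrist',p2(165,150),T2),ray('wrist',p3(541,195),T3)).round(4), atz('wrist',p3(541,200),.125,T3),atz('wrist',p2(165,160),.125,T2))
print('Rtip',atz('wrist',p3(567,575),.125,T3))
"
```

```text
Lbr [0.5534 0.205  0.0682] [0.5533 0.2049 0.065 ] [0.5533 0.2042 0.065 ]
Rbr [0.5805 0.0782 0.0717] [0.5806 0.0752 0.065 ] [0.5813 0.0733 0.065 ]
cap1 [0.5857 0.2146 0.0336] [0.5829 0.2148 0.065 ] [0.5838 0.2198 0.065 ]
strip_end [0.6273 0.141  0.0245] [0.6196 0.1498 0.065 ] [0.6189 0.1574 0.065 ]
[[0.5114 0.2201 0.031 ]
 [0.617  0.2413 0.031 ]
 [0.655  0.0651 0.031 ]
 [0.5468 0.0431 0.031 ]] [np.float64(0.1805), np.float64(0.1077), np.float64(0.1803), np.float64(0.1105)] [0.58254638 0.14239637 0.031     ]
screws [array([0.5209, 0.2171, 0.031 ]), array([0.608 , 0.2357, 0.031 ]), array([0.6442, 0.0669, 0.031 ]), array([0.5567, 0.0486, 0.031 ])]
[array([0.5214, 0.2174, 0.031 ]), array([0.6085, 0.2357, 0.031 ]), array([0.6439, 0.067 , 0.031 ]), array([0.5562, 0.0516, 0.031 ]), array([0.5114, 0.2201, 0.031 ]), array([0.5489, 0.0422, 0.031 ])]
Ltip [0.5554 0.1982 0.1334] [0.55530294 0.19407422 0.125     ] [0.55556383 0.19541238 0.125     ]
Rtip [0.57857886 0.08579261 0.125     ]
```

Slot yaw is ≈0.209 from both the rim screws and the brackets. The centre is ≈(0.567,0.140) and bracket height comes out at ~0.07, which agrees with the text. Both levers lean slightly inward. Next I'll close the fingers and lower them between the levers; tool x then runs along the slot.

Emit:
{"op": "step_arm", "data": {
  "deltas": [
    [[-0.0077, -0.0077, 0, 0, 0, -0.55, 0], [-0.0077, -0.0077, 0, 0, 0, -0.55, 0], [-0.0077, -0.0077, 0, 0, 0, -0.55, 0], [0, 0, 0.02, 0, 0, 0, 0], [0, 0, 0.02, 0, 0, 0, 0], [0, 0, 0.02, 0, 0, 0, 0], [0, 0, 0.02, 0, 0, 0, 0], [0, 0, 0.013, 0, 0, 0, 0]]
  ]
}}

```text
clock: 4.25
eef_pos: [0.5614, 0.16, 0.1608]
tcp_rot: [-3.139, -0.0, 1.78]
wrist_force: [0.3, 0.1, 0.3]
opening: -0.0
```

Emit:
{"op": "step_arm", "data": {
  "deltas": [
    [[0.009, 0, 0, 0, 0, 0, 0], [0.009, 0, 0, 0, 0, 0, 0], [0.006, 0, 0, 0, 0, 0, 0], [0.006, 0, 0, 0, 0, 0, 0], [0.006, 0, 0, 0, 0, 0, 0], [0.005, 0, 0, 0, 0, 0, 0], [0.005, 0, 0, 0, 0, 0, 0], [0.004, 0, 0, 0, 0, 0, 0]]
  ]
}}

```text
clock: 5.25
eef_pos: [0.5512, 0.2089, 0.1624]
tcp_rot: [-3.14, 0.0, 1.78]
wrist_force: [2.0, -4.3, -0.3]
opening: 0.0003
```

Emit:
{"op": "step_arm", "data": {
  "deltas": [
    [[0.002, 0, 0, 0, 0, 0, 0], [0.002, 0, 0, 0, 0, 0, 0], [0.0015, 0, 0, 0, 0, 0, 0], [0.0015, 0, 0, 0, 0, 0, 0], [0.001, 0, 0, 0, 0, 0, 0], [0.0005, 0, 0, 0, 0, 0, 0], [0, 0, 0, 0, 0, 0, 0], [0, 0, 0, 0, 0, 0, 0]]
  ]
}}

```text
clock: 6.25
eef_pos: [0.5498, 0.2173, 0.1629]
tcp_rot: [3.141, -0.0, 1.78]
wrist_force: [-0.6, -2.0, 0.1]
opening: -0.0001
```

Emit:
{"op": "step_arm", "data": {
  "deltas": [
    [[0.001, 0, 0, 0, 0, 0, 0], [0.001, 0, 0, 0, 0, 0, 0], [0, 0, 0, 0, 0, 0, 0], [0.001, 0, 0, 0, 0, 0, 0], [0, 0, 0, 0, 0, 0, 0], [0, 0, 0, 0, 0, 0, 0], [0, 0, 0, 0, 0, 0, 0], [0, 0, 0, 0, 0, 0, 0]]
  ]
}}

```text
clock: 7.25
eef_pos: [0.5491, 0.2198, 0.1624]
tcp_rot: [-3.141, 0.001, 1.78]
wrist_force: [2.1, -5.5, -2.3]
opening: 0.0003
```

Emit:
{"op": "step_arm", "data": {
  "deltas": [
    [[-0.0252, 0, 0, 0, 0, 0, 0], [-0.0252, 0, 0, 0, 0, 0, 0], [-0.0252, 0, 0, 0, 0, 0, 0], [-0.0252, 0, 0, 0, 0, 0, 0], [-0.0202, 0, 0, 0, 0, 0, 0], [-0.006, 0, 0, 0, 0, 0, 0], [-0.006, 0, 0, 0, 0, 0, 0], [-0.006, 0, 0, 0, 0, 0, 0]]
  ]
}}

```text
clock: 8.25
eef_pos: [0.578, 0.0847, 0.1631]
tcp_rot: [3.141, -0.001, 1.78]
wrist_force: [-1.4, 2.5, 2.0]
opening: -0.0002
```

Emit:
{"op": "step_arm", "data": {
  "deltas": [
    [[-0.005, 0, 0, 0, 0, 0, 0], [-0.004, 0, 0, 0, 0, 0, 0], [-0.004, 0, 0, 0, 0, 0, 0], [-0.003, 0, 0, 0, 0, 0, 0], [-0.002, 0, 0, 0, 0, 0, 0], [-0.001, 0, 0, 0, 0, 0, 0], [0, 0, 0, 0, 0, 0, 0], [0, 0, 0, 0, 0, 0, 0]]
  ]
}}

```text
clock: 9.25
eef_pos: [0.582, 0.0653, 0.163]
tcp_rot: [-3.141, 0.001, 1.78]
wrist_force: [-0.2, 1.5, 0.3]
opening: -0.0002
```

Emit:
{"op": "step_arm", "data": {
  "deltas": [
    [[-0.001, 0, 0, 0, 0, 0, 0], [-0.001, 0, 0, 0, 0, 0, 0], [-0.001, 0, 0, 0, 0, 0, 0], [-0.001, 0, 0, 0, 0, 0, 0], [-0.0005, 0, 0, 0, 0, 0, 0], [-0.0005, 0, 0, 0, 0, 0, 0], [0, 0, 0, 0, 0, 0, 0], [0, 0, 0, 0, 0, 0, 0]]
  ]
}}

```text
clock: 10.25
eef_pos: [0.5831, 0.0606, 0.163]
tcp_rot: [3.141, 0.0, 1.78]
wrist_force: [-1.1, 2.5, 0.1]
opening: -0.0001
```

Levers are out: s = +81 and -81 mm, symmetric. Next I estimate the card from w1 and work out the move over to it.

```bash
python3 -c "
from h import *
T1=np.load('pics/w1.npy');p=lambda x,y:(130+x/1.6,60+y/1.6)
for q,z in [((223,165),.103),((222,255),.103),((221,118),.065),((222,275),.065),((184,98),.036),((262,98),.036),((258,272),.036),((189,272),.036)]: print(q,atz('wrist',p(*q),z,T1).round(4))
A=tool();A[:3,3]+=[0,0,.1];A2=P(.575,-.2,.27,1.4);row(A,P(.568,-.305,.25,1.224))
"
```

```text
(223, 165) [ 0.5826 -0.2838  0.103 ]
(222, 255) [ 0.5633 -0.3378  0.103 ]
(221, 118) [ 0.5907 -0.2618  0.065 ]
(222, 275) [ 0.5547 -0.3682  0.065 ]
(184, 98) [ 0.5709 -0.243   0.036 ]
(262, 98) [ 0.6227 -0.2618  0.036 ]
(258, 272) [ 0.5792 -0.3887  0.036 ]
(189, 272) [ 0.5278 -0.3701  0.036 ]
row x8 [-0.0463, -0.0003, 0.0016] [0.0, 0.0, 3.98]
```

```bash
python3 -c "
from h import *
A=tool();A[:3,3]+=[0,0,.1];row(A,P(.573,-.312,.25,1.244))
"
```

```text
row x8 [-0.0471, -0.0001, 0.0016] [0.0, 0.0, 3.84]
```

Emit:
{"op": "step_arm", "data": {
  "deltas": [
    [[0, 0, -0.05, 0, 0, 0, 0], [0, 0, -0.05, 0, 0, 0, 0], [-0.0471, -0.0001, 0.0016, 0, 0, 3.84, 1], [-0.0471, -0.0001, 0.0016, 0, 0, 3.84, 1], [-0.0471, -0.0001, 0.0016, 0, 0, 3.84, 1], [-0.0471, -0.0001, 0.0016, 0, 0, 3.84, 1], [-0.0471, -0.0001, 0.0016, 0, 0, 3.84, 1], [-0.0471, -0.0001, 0.0016, 0, 0, 3.84, 1]]
  ]
}}

```text
clock: 11.25
eef_pos: [0.5937, -0.2222, 0.2535]
tcp_rot: [3.141, 0.002, 1.375]
wrist_force: [0.8, -0.3, 0.6]
opening: 0.0851
```

Emit:
{"op": "step_arm", "data": {
  "deltas": [
    [[-0.0471, -0.0001, 0.0016, 0, 0, 3.84, 1], [-0.0471, -0.0001, 0.0016, 0, 0, 3.84, 1], [0, 0, 0, 0, 0, 0, 1], [0, 0, 0, 0, 0, 0, 1], [0, 0, 0, 0, 0, 0, 1], [0, 0, 0, 0, 0, 0, 1], [0, 0, 0, 0, 0, 0, 1], [0, 0, 0, 0, 0, 0, 1]]
  ]
}}

```text
clock: 12.25
eef_pos: [0.5727, -0.3113, 0.2501]
tcp_rot: [3.142, 0.0, 1.244]
wrist_force: [0.9, -0.3, 0.8]
opening: 0.0851
```

```bash
python3 -c "
from h import *
a,T=snap('wrist','w4');print(T[:3,3],env.read_state()['tcp_rot'],env.read_state()['clock'])
t,_=snap('top','t4')
X=[.573,-.312,.1];p=proj('wrist',X,T)[0].round().astype(int);print(p)
y0=min(p[1]-90,384-200);x0=p[0]-60;print(x0,y0)
cv2.imwrite('pics/w4z.png',np.hstack([cv2.resize(a[y0:y0+200,x0:x0+120],(360,600),interpolation=2),cv2.resize(t[155:255,155:230],(400,533),interpolation=2)[:,:].copy() if 0 else cv2.copyMakeBorder(cv2.resize(t[170:245,145:235],(440,367),interpolation=2),0,233,0,0,0)]))"
```

```text
[ 0.57273616 -0.31129017  0.25014078] [3.14151253e+00 6.58738747e-05 1.24384373e+00] 12.3
[255 203]
195 113
```

View pics/w4z.png

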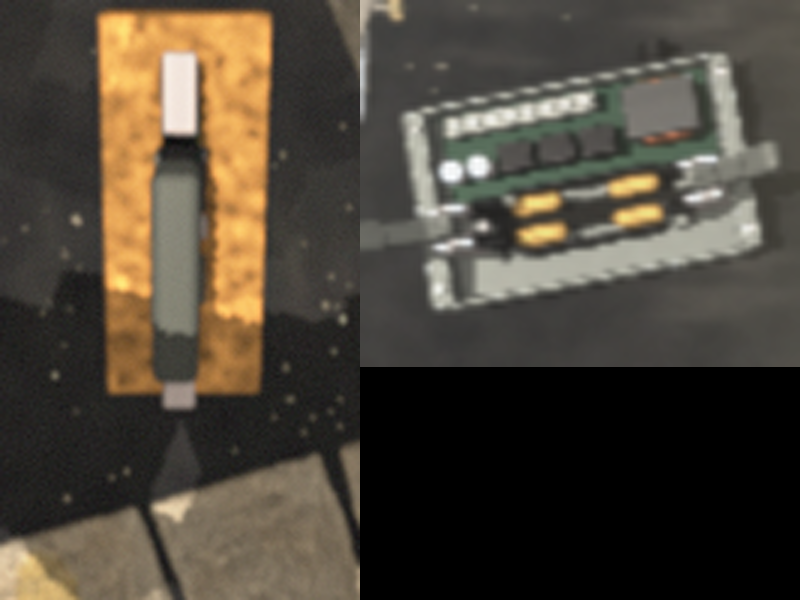

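```bash
python3 -c "
from h import *
T1=np.load('pics/w1.npy');T4=np.load('pics/w4.npy');p=lambda x,y:(130+x/1.6,60+y/1.6);q=lambda x,y:(195+x/3,113+y/3)
i=np.linalg.inv(T4)
for a,b,z in [((223,162),(176,166),.103),((222,258),(176,380),.103),((221,118),(180,53),.065),((222,276),(179,408),.065)]:
  A=atz('wrist',q(*b),z,T4);print(tri(ray('wrist',p(*a),T1),ray('wrist',q(*b),T4)).round(4),A.round(4),(i@np.r_[A,1])[:3].round(4))
"
```

```text
[ 0.5832 -0.2784  0.1246] [ 0.5817 -0.2842  0.103 ] [ 0.0286 -0.0002  0.1471]
[ 0.5635 -0.3358  0.1129] [ 0.5623 -0.3412  0.103 ] [-0.0317 -0.0003  0.1471]
[ 0.5903 -0.262   0.0567] [ 0.5906 -0.2611  0.065 ] [0.0533 0.0008 0.1851]
[ 0.5544 -0.3666  0.0694] [ 0.5538 -0.369   0.065 ] [-0.0608  0.0006  0.1851]
```

The top-view crop shows both levers lying outward over the rim. In the wrist crop the grip spans x 153–198 and y 165–382, so it is 60 mm long when put at z=0.103, which matches. Descending to grasp.

Emit:
{"op": "step_arm", "data": {
  "deltas": [
    [[-0.0025, 0, 0.0135, 0, 0, 0, 1], [0, 0, 0.0135, 0, 0, 0, 1], [0, 0, 0.0135, 0, 0, 0, 1], [0, 0, 0.0135, 0, 0, 0, 1], [0, 0, 0.0135, 0, 0, 0, 1], [0, 0, 0.0135, 0, 0, 0, 1], [0, 0, 0.0135, 0, 0, 0, 1], [0, 0, 0.009, 0, 0, 0, 0.7]]
  ]
}}

```text
clock: 13.35
eef_pos: [0.5716, -0.3138, 0.1454]
tcp_rot: [-3.141, -0.0, 1.243]
wrist_force: [-0.0, 0.5, 0.5]
opening: 0.0695
```

Emit:
{"op": "step_arm", "data": {
  "deltas": [
    [[0, 0, 0, 0, 0, 0, 0.4], [0, 0, 0, 0, 0, 0, 0.3], [0, 0, 0, 0, 0, 0, 0.2], [0, 0, 0, 0, 0, 0, 0.1], [0, 0, 0, 0, 0, 0, 0], [0, 0, 0, 0, 0, 0, 0], [0, 0, 0, 0, 0, 0, 0], [0, 0, 0, 0, 0, 0, 0]]
  ],
  "newtons": 50
}}

```text
clock: 14.35
eef_pos: [0.5722, -0.3143, 0.1474]
tcp_rot: [3.14, 0.0, 1.243]
wrist_force: [0.4, -0.0, 5.5]
opening: 0.012
```

Emit:
{"op": "step_arm", "data": {
  "deltas": [
    [[0, 0, -0.01, 0, 0, 0, 0], [0, 0, -0.015, 0, 0, 0, 0], [0, 0, -0.02, 0, 0, 0, 0], [0, 0, -0.02, 0, 0, 0, 0], [0, 0, -0.025, 0, 0, 0, 0], [0, 0, -0.025, 0, 0, 0, 0], [0, 0, -0.025, 0, 0, 0, 0], [0, 0, 0, 0, 0, 0, 0]]
  ]
}}

```text
clock: 15.35
eef_pos: [0.5725, -0.3146, 0.2901]
tcp_rot: [3.136, 0.002, 1.243]
wrist_force: [0.1, 0.2, -1.7]
opening: 0.0122
```

```bash
python3 -c "
from h import *
A=tool();row(A,P(.567,.1403,A[2,3],1.78),12)
"
```

```text
row x12 [0.0382, -0.0036, -0.0001] [0.02, 0.02, -2.56]
```

Emit:
{"op": "step_arm", "data": {
  "deltas": [
    [[0.0382, -0.0036, 0, 0, 0, -2.56, 0], [0.0382, -0.0036, 0, 0, 0, -2.56, 0], [0.0382, -0.0036, 0, 0, 0, -2.56, 0], [0.0382, -0.0036, 0, 0, 0, -2.56, 0], [0.0382, -0.0036, 0, 0, 0, -2.56, 0], [0.0382, -0.0036, 0, 0, 0, -2.56, 0], [0.0382, -0.0036, 0, 0, 0, -2.56, 0], [0.0382, -0.0036, 0, 0, 0, -2.56, 0]]
  ]
}}

```text
clock: 16.35
eef_pos: [0.5945, -0.0081, 0.2852]
tcp_rot: [-3.139, -0.001, 1.602]
wrist_force: [0.6, 0.4, -2.5]
opening: 0.0122
```

Emit:
{"op": "step_arm", "data": {
  "deltas": [
    [[0.0382, -0.0036, 0, 0, 0, -2.56, 0], [0.0382, -0.0036, 0, 0, 0, -2.56, 0], [0.0382, -0.0036, 0, 0, 0, -2.56, 0], [0.0382, -0.0036, 0, 0, 0, -2.56, 0], [0, 0, 0.02, 0, 0, 0, 0], [0, 0, 0.02, 0, 0, 0, 0], [0, 0, 0.01, 0, 0, 0, 0], [0, 0, 0, 0, 0, 0, 0]]
  ]
}}

```text
clock: 17.35
eef_pos: [0.5657, 0.1401, 0.2349]
tcp_rot: [-3.139, -0.0, 1.778]
wrist_force: [0.5, 0.4, -1.4]
opening: 0.0122
```

```bash
python3 -c "
from h import *
a,T=snap('wrist','w5');s=env.read_state();print(T[:3,3],s['tcp_rot'],s['clock'],s['wrist_force'])
b,_=snap('scene','s5');t,_=snap('top','t5')
for X in ([.567,.1403,.07],): print(proj('wrist',X,T),proj('scene',X))
p=proj('scene',[.567,.1403,.09])[0].round().astype(int);print(p)
cv2.imwrite('pics/w5z.png',np.hstack([cv2.resize(a[100:340,170:350],(450,600),interpolation=2),cv2.resize(b[p[1]-60:p[1]+60,p[0]-35:p[0]+35],(350,600),interpolation=2)]))"
```

```text
[0.56572474 0.14014676 0.23488768] [-3.14066023e+00 -1.07971025e-04  1.77844305e+00] 17.4 [ 0.61293153  0.42425519 -1.38018138]
[[255.28439779 196.4114492 ]] [[217.49159242 229.17627336]]
[217 223]
```

View pics/w5z.png

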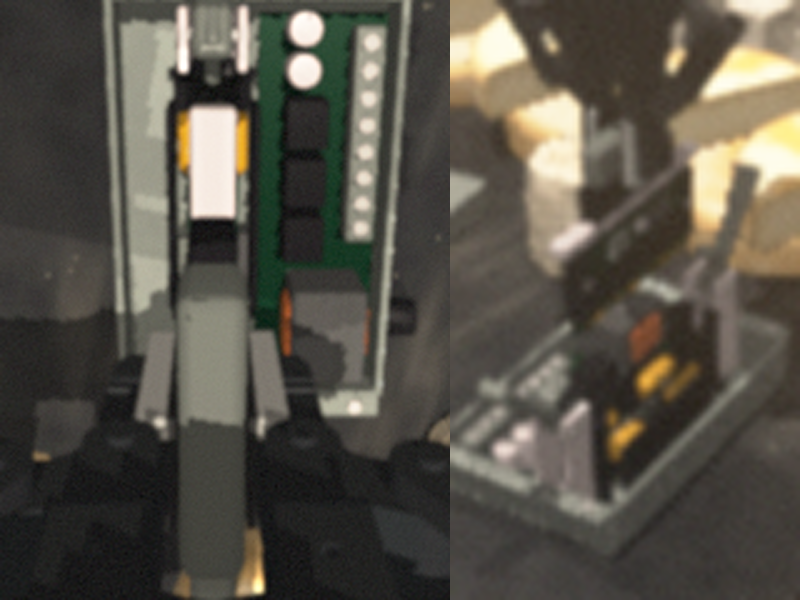

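```bash
python3 -c "
from h import *
T=np.load('pics/w5.npy');q=lambda x,y:(170+x/2.5,100+y/2.5)
c=np.array([.567,.1403]);u=np.array([-.2075,.978]);v=np.array([.978,.2075])
for n,a,z in [('Lbr',(212.5,40),.07),('shoulder end',(213.5,103),.1525),('sh near',(213.5,218),.1525),('grip far top',(211,262),.19),('grip near',(211,575),.19),('post',(214,105),.054)]:
  A=atz('wrist',q(*a),z,T)[:2]-c;print(n,'along',(A@u).round(4),'across',(A@v).round(4))
print('tcp',(T[:2,3]-c)@u,(T[:2,3]-c)@v)
"
```

```text
Lbr along 0.0663 across -0.0002
shoulder end along 0.0573 across 0.0001
sh near along 0.0323 across 0.0001
grip far top along 0.0355 across -0.0003
grip near along -0.0294 across -0.0004
post along 0.044 across 0.0003
tcp 0.00011474549757957603 -0.001279004529007015
```

The card is aligned with the bracket and slot to under 0.5 mm across and along, so I'll lower it.

Emit:
{"op": "step_arm", "data": {
  "deltas": [
    [[0, 0, 0.01, 0, 0, 0, 0], [0, 0, 0.01, 0, 0, 0, 0], [0, 0, 0.01, 0, 0, 0, 0], [0, 0, 0.005, 0, 0, 0, 0], [0, 0, 0.004, 0, 0, 0, 0], [0, 0, 0.003, 0, 0, 0, 0], [0, 0, 0.003, 0, 0, 0, 0], [0, 0, 0, 0, 0, 0, 0]]
  ]
}}

```text
clock: 18.5
eef_pos: [0.5661, 0.141, 0.1914]
tcp_rot: [-3.141, -0.0, 1.78]
wrist_force: [-0.5, -0.4, -1.9]
opening: 0.0124
```

Emit:
{"op": "step_arm", "data": {
  "deltas": [
    [[0, 0, 0.003, 0, 0, 0, 0], [0, 0, 0.003, 0, 0, 0, 0], [0, 0, 0.003, 0, 0, 0, 0], [0, 0, 0.003, 0, 0, 0, 0], [0, 0, 0.003, 0, 0, 0, 0], [0, 0, 0.003, 0, 0, 0, 0], [0, 0, 0, 0, 0, 0, 0], [0, 0, 0, 0, 0, 0, 0]]
  ]
}}

```text
clock: 19.5
eef_pos: [0.5662, 0.141, 0.1736]
tcp_rot: [-3.141, 0.0, 1.78]
wrist_force: [-0.3, 0.1, -2.0]
opening: 0.012
```

Emit:
{"op": "step_arm", "data": {
  "deltas": [
    [[0, 0, 0.003, 0, 0, 0, 0], [0, 0, 0.003, 0, 0, 0, 0], [0, 0, 0.003, 0, 0, 0, 0], [0, 0, 0.002, 0, 0, 0, 0], [0, 0, 0.001, 0, 0, 0, 0], [0, 0, 0.001, 0, 0, 0, 0], [0, 0, 0.0005, 0, 0, 0, 0], [0, 0, 0, 0, 0, 0, 0]]
  ]
}}

```text
clock: 20.5
eef_pos: [0.566, 0.1409, 0.1602]
tcp_rot: [-3.141, -0.0, 1.78]
wrist_force: [-3.2, -1.2, 0.4]
opening: 0.0121
```

Emit:
{"op": "step_arm", "data": {
  "deltas": [
    [[0, 0, 0.0005, 0, 0, 0, 0], [0, 0, 0, 0, 0, 0, 0], [0, 0, 0, 0, 0, 0, 0.1], [0, 0, 0, 0, 0, 0, 0.2], [0, 0, 0, 0, 0, 0, 0.35], [0, 0, 0, 0, 0, 0, 0.5], [0, 0, 0, 0, 0, 0, 0.5], [0, 0, 0, 0, 0, 0, 0.5]]
  ]
}}

```text
clock: 21.5
eef_pos: [0.5662, 0.141, 0.1596]
tcp_rot: [3.141, 0.0, 1.78]
wrist_force: [0.5, -0.0, -0.1]
opening: 0.0429
```

Emit:
{"op": "step_arm", "data": {
  "deltas": [
    [[0, 0, 0, 0, 0, 0, 0.5], [0, 0, -0.01, 0, 0, 0, 0.5], [0, 0, -0.02, 0, 0, 0, 0.5], [0, 0, -0.03, 0, 0, 0, 0.5], [0, 0, -0.03, 0, 0, 0, 0.5], [0, 0, -0.03, 0, 0, 0, 0], [0, 0, 0, 0, 0, 0, 0], [0, 0, 0, 0, 0, 0, 0]]
  ]
}}

```text
clock: 22.5
eef_pos: [0.5659, 0.141, 0.2795]
tcp_rot: [-3.141, -0.0, 1.78]
wrist_force: [-0.8, 0.4, 0.1]
opening: -0.0002
```

```bash
python3 -c "
from h import *
a,T=snap('wrist','w6');s=env.read_state();print(T[:3,3],s['tcp_rot'],s['clock'],s['wrist_force'],s['opening'])
b,_=snap('scene','s6')
cv2.imwrite('pics/w6z.png',np.hstack([cv2.resize(a[60:380,130:370],(450,600),interpolation=2),cv2.resize(b[163:283,182:252],(350,600),interpolation=2)]))"
```

```text
[0.56587076 0.140987   0.2794516 ] [-3.13983008e+00 -2.84175516e-04  1.77958664e+00] 22.55 [ 0.39653332 -0.42190766 -0.04441563] -3.9270916933707316e-05
```

View pics/w6z.png

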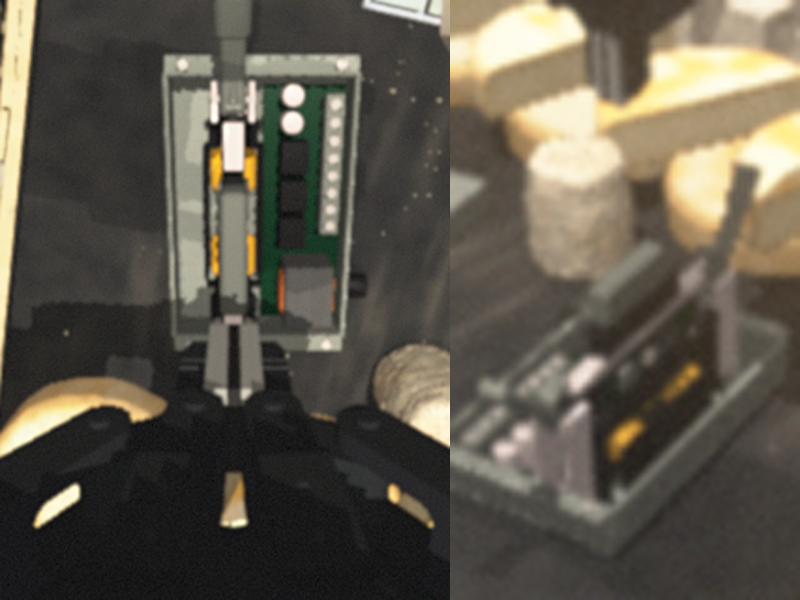

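The card stands in the guides upright with both levers still out. Left panel: shoulder at (233,145), grip at x≈234, lever at (233,20). Next I go outside the left lever with closed fingers.

Emit:
{"op": "step_arm", "data": {
  "deltas": [
    [[0.046, 0, 0, 0, 0, 0, 0], [0.046, 0, 0, 0, 0, 0, 0], [0.046, 0, 0, 0, 0, 0, 0], [0, 0, 0.03, 0, 0, 0, 0], [0, 0, 0.03, 0, 0, 0, 0], [0, 0, 0.03, 0, 0, 0, 0], [0, 0, 0.02, 0, 0, 0, 0], [0, 0, 0, 0, 0, 0, 0]]
  ]
}}

```text
clock: 23.6
eef_pos: [0.5364, 0.2756, 0.1673]
tcp_rot: [-3.137, 0.0, 1.779]
wrist_force: [0.1, 0.4, 0.5]
opening: -0.0
```

```bash
python3 -c "
from h import *
s=env.read_state();print(s['eef_pos'],s['wrist_force'])
t=cv2.imread('pics/t4.png')
for k in (120,130,140,150,160):
  X=np.array([.567,.1403,.0])-np.array([-.2075,.978,0])*k/1e3
  print(k,[proj('top',X+[0,0,z])[0].round(1).tolist() for z in (.06,.1,.13)])
g=lambda a:a
a=cv2.imread('pics/t4.png')[170:260,200:320];b=cv2.imread('pics/s6.png')[150:240,190:310]
cv2.imwrite('pics/c7.png',np.hstack([cv2.resize(a,(400,300),interpolation=2),cv2.resize(b,(400,300),interpolation=2)]))
for k in (130,150):
  X=np.array([.567,.1403,.0])-np.array([-.2075,.978,0])*k/1e3
  print(k,[proj('scene',X+[0,0,z])[0].round(1).tolist() for z in (.0,.06,.1,.13)])
"
```

```text
[0.53638053 0.27559691 0.16726188] [0.11120953 0.37974435 0.53655801]
120 [[233.8, 201.6], [232.8, 200.0], [232.0, 198.6]]
130 [[237.6, 200.9], [236.8, 199.2], [236.1, 197.9]]
140 [[241.4, 200.2], [240.7, 198.5], [240.1, 197.1]]
150 [[245.2, 199.4], [244.6, 197.7], [244.1, 196.3]]
160 [[249.0, 198.7], [248.5, 197.0], [248.2, 195.5]]
130 [[244.5, 226.3], [244.3, 208.5], [244.1, 196.1], [243.9, 186.5]]
150 [[248.1, 222.8], [247.9, 205.2], [247.8, 192.9], [247.7, 183.4]]
```

View pics/c7.png

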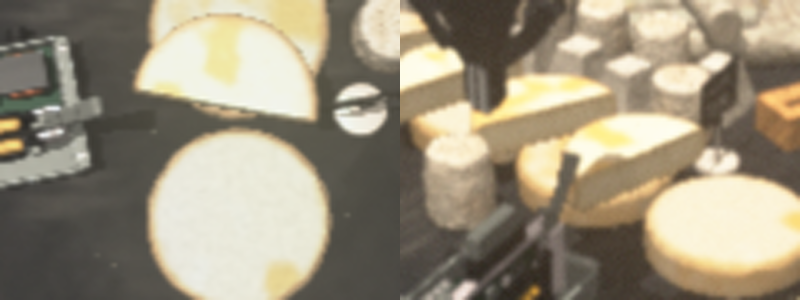

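```bash
python3 -c "
from h import *
c=np.array([.567,.1403]);u=np.array([-.2075,.978]);v=np.array([.978,.2075])
for a,b in [((200+135/3.333,170+88/3.333),(190+178/3.333,150+165/3.333)),((200+316/3.333,170+121/3.333),(190+303/3.333,150+133/3.333))]:
  X=tri(ray('top',a),ray('scene',b));print(X,(X[:2]-c)@u,(X[:2]-c)@v)
s=env.read_state();p=np.array(s['eef_pos'])[:2]-c;print('tcp',p@u,p@v)
"
```

```text
[0.60373152 0.0051543  0.08161853] -0.13979428164828936 0.007880698462679884
[ 0.58250624 -0.13532286  0.06061669] -0.2727767031500562 -0.0420266446392227
tcp 0.13867391880989596 -0.0018717279590723093
```

Emit:
{"op": "step_arm", "data": {
  "deltas": [
    [[-0.007, 0, 0, 0, 0, 0, 0], [-0.006, 0, 0, 0, 0, 0, 0], [-0.006, 0, 0, 0, 0, 0, 0], [-0.006, 0, 0, 0, 0, 0, 0], [-0.005, 0, 0, 0, 0, 0, 0], [-0.005, 0, 0, 0, 0, 0, 0], [-0.003, 0, 0, 0, 0, 0, 0], [0, 0, 0, 0, 0, 0, 0]]
  ]
}}

```text
clock: 24.6
eef_pos: [0.5454, 0.2382, 0.1693]
tcp_rot: [-3.141, 0.001, 1.779]
wrist_force: [0.2, 1.5, 0.3]
opening: -0.0
```

Emit:
{"op": "step_arm", "data": {
  "deltas": [
    [[0.004, 0, -0.05, 0, 0, 0, 0], [-0.0605, -0.001, 0, 0, 0, 0, 0], [-0.0605, -0.001, 0, 0, 0, 0, 0], [-0.0605, -0.001, 0, 0, 0, 0, 0], [-0.0605, -0.001, 0, 0, 0, 0, 0], [0, 0, 0, 0, 0, 0, 0], [0, 0, 0.023, 0, 0, 0, 0], [0, 0, 0.023, 0, 0, 0, 0]]
  ]
}}

```text
clock: 25.6
eef_pos: [0.5903, 0.0057, 0.1726]
tcp_rot: [-3.14, 0.0, 1.78]
wrist_force: [0.2, 0.9, -0.2]
opening: -0.0004
```

Emit:
{"op": "step_arm", "data": {
  "deltas": [
    [[0.007, 0, 0, 0, 0, 0, 0], [0.007, 0, 0, 0, 0, 0, 0], [0.006, 0, 0, 0, 0, 0, 0], [0.006, 0, 0, 0, 0, 0, 0], [0.005, 0, 0, 0, 0, 0, 0], [0.005, 0, 0, 0, 0, 0, 0], [0.003, 0, 0, 0, 0, 0, 0], [0.001, 0, 0, 0, 0, 0, 0]]
  ]
}}

```text
clock: 26.6
eef_pos: [0.5829, 0.044, 0.1741]
tcp_rot: [3.141, 0.001, 1.78]
wrist_force: [-0.0, -5.4, 6.1]
opening: 0.0002
```

Emit:
{"op": "step_arm", "data": {
  "deltas": [
    [[0.0015, 0, 0, 0, 0, 0, 0], [0.0015, 0, 0, 0, 0, 0, 0], [0.0015, 0, 0, 0, 0, 0, 0], [0.001, 0, 0, 0, 0, 0, 0], [0.001, 0, 0, 0, 0, 0, 0], [0, 0, 0, 0, 0, 0, 0], [0, 0, 0, 0, 0, 0, 0], [0, 0, 0, 0, 0, 0, 0]]
  ]
}}

```text
clock: 27.6
eef_pos: [0.5817, 0.0501, 0.1742]
tcp_rot: [3.141, 0.001, 1.78]
wrist_force: [0.7, -5.2, 4.5]
opening: 0.0003
```

Emit:
{"op": "step_arm", "data": {
  "deltas": [
    [[-0.004, 0, -0.045, 0, 0, 0, 0], [0.0504, 0.001, 0, 0, 0, 0, 0], [0.0504, 0.001, 0, 0, 0, 0, 0], [0.0504, 0.001, 0, 0, 0, 0, 0], [0.0504, 0.001, 0, 0, 0, 0, 0], [0, 0, 0, 0, 0, 0, 0], [0, 0, 0.02, 0, 0, 0, 0], [0, 0, 0.021, 0, 0, 0, 0]]
  ]
}}

```text
clock: 28.6
eef_pos: [0.5438, 0.2438, 0.1754]
tcp_rot: [-3.14, -0.0, 1.778]
wrist_force: [0.1, -0.2, -0.9]
opening: 0.0002
```

Emit:
{"op": "step_arm", "data": {
  "deltas": [
    [[-0.005, 0, 0, 0, 0, 0, 0], [-0.004, 0, 0, 0, 0, 0, 0], [-0.003, 0, 0, 0, 0, 0, 0], [-0.002, 0, 0, 0, 0, 0, 0], [-0.002, 0, 0, 0, 0, 0, 0], [-0.002, 0, 0, 0, 0, 0, 0], [-0.002, 0, 0, 0, 0, 0, 0], [0, 0, 0, 0, 0, 0, 0]]
  ]
}}

```text
clock: 29.6
eef_pos: [0.5483, 0.2257, 0.1787]
tcp_rot: [3.141, -0.001, 1.779]
wrist_force: [-5.4, 4.0, 1.9]
opening: 0.0002
```

Emit:
{"op": "step_arm", "data": {
  "deltas": [
    [[-0.001, 0, 0, 0, 0, 0, 0], [-0.001, 0, 0, 0, 0, 0, 0], [-0.001, 0, 0, 0, 0, 0, 0], [-0.001, 0, 0, 0, 0, 0, 0], [0, 0, 0, 0, 0, 0, 0], [0, 0, 0, 0, 0, 0, 0], [0.004, 0, -0.02, 0, 0, 0, 0], [0, 0, -0.025, 0, 0, 0, 0]]
  ]
}}

```text
clock: 30.6
eef_pos: [0.549, 0.2251, 0.2247]
tcp_rot: [3.139, 0.001, 1.78]
wrist_force: [0.9, 0.2, -0.4]
opening: 0.0003
```

Emit:
{"op": "step_arm", "data": {
  "deltas": [
    [[-0.0462, -0.0005, 0, 0, 0, 0, 0], [-0.0462, -0.0005, 0, 0, 0, 0, 0], [-0.0462, -0.0005, 0, 0, 0, 0, 0], [-0.0462, -0.0005, 0, 0, 0, 0, 0], [0, 0, 0, 0, 0, 0, 0], [0, 0, 0.022, 0, 0, 0, 0], [0, 0, 0.022, 0, 0, 0, 0], [0.003, 0, 0, 0, 0, 0, 0]]
  ]
}}

```text
clock: 31.6
eef_pos: [0.5834, 0.0476, 0.1781]
tcp_rot: [-3.14, -0.0, 1.78]
wrist_force: [-0.6, -0.8, 0.1]
opening: -0.0001
```

Emit:
{"op": "step_arm", "data": {
  "deltas": [
    [[0.003, 0, 0, 0, 0, 0, 0], [0.003, 0, 0, 0, 0, 0, 0], [0.002, 0, 0, 0, 0, 0, 0], [0.002, 0, 0, 0, 0, 0, 0], [0.002, 0, 0, 0, 0, 0, 0], [0.002, 0, 0, 0, 0, 0, 0], [0, 0, 0, 0, 0, 0, 0], [0, 0, 0, 0, 0, 0, 0]]
  ]
}}

```text
clock: 32.6
eef_pos: [0.5824, 0.0597, 0.181]
tcp_rot: [3.139, 0.004, 1.78]
wrist_force: [-0.9, -5.5, 4.2]
opening: -0.0003
```

Emit:
{"op": "step_arm", "data": {
  "deltas": [
    [[0.0015, 0, 0, 0, 0, 0, 0], [0.0015, 0, 0, 0, 0, 0, 0], [0.001, 0, 0, 0, 0, 0, 0], [0.001, 0, 0, 0, 0, 0, 0], [0.001, 0, 0, 0, 0, 0, 0], [0, 0, 0, 0, 0, 0, 0], [0, 0, 0, 0, 0, 0, 0], [0, 0, 0, 0, 0, 0, 0]]
  ]
}}

```text
clock: 33.6
eef_pos: [0.5811, 0.0657, 0.1808]
tcp_rot: [3.139, 0.003, 1.78]
wrist_force: [-0.7, -6.1, 3.8]
opening: -0.0001
```

Emit:
{"op": "step_arm", "data": {
  "deltas": [
    [[-0.004, 0, -0.04, 0, 0, 0, 0], [0.056, 0, 0, 0, 0, 0, 0], [0.056, 0, 0, 0, 0, 0, 0], [0.056, 0, 0, 0, 0, 0, 0], [0, 0, 0, 0, 0, 0, 0], [0, 0, 0.02, 0, 0, 0, 0], [0, 0, 0.02, 0, 0, 0, 0], [-0.003, 0, 0, 0, 0, 0, 0]]
  ]
}}

```text
clock: 34.6
eef_pos: [0.5451, 0.2227, 0.1752]
tcp_rot: [-3.135, -0.0, 1.778]
wrist_force: [0.2, 0.1, -0.1]
opening: -0.0003
```

Emit:
{"op": "step_arm", "data": {
  "deltas": [
    [[-0.002, 0, 0, 0, 0, 0, 0], [-0.002, 0, 0, 0, 0, 0, 0], [-0.002, 0, 0, 0, 0, 0, 0], [-0.0015, 0, 0, 0, 0, 0, 0], [-0.0015, 0, 0, 0, 0, 0, 0], [-0.0015, 0, 0, 0, 0, 0, 0], [0, 0, 0, 0, 0, 0, 0], [0, 0, 0, 0, 0, 0, 0]]
  ]
}}

```text
clock: 35.6
eef_pos: [0.5485, 0.2141, 0.1788]
tcp_rot: [-3.141, -0.001, 1.78]
wrist_force: [-2.9, 4.6, -1.2]
opening: -0.0001
```

Emit:
{"op": "step_arm", "data": {
  "deltas": [
    [[-0.0015, 0, 0, 0, 0, 0, 0], [-0.0015, 0, 0, 0, 0, 0, 0], [-0.001, 0, 0, 0, 0, 0, 0], [-0.001, 0, 0, 0, 0, 0, 0], [-0.001, 0, 0, 0, 0, 0, 0], [0, 0, 0, 0, 0, 0, 0], [0, 0, 0, 0, 0, 0, 0], [0, 0, 0, 0, 0, 0, 0]]
  ]
}}

```text
clock: 36.6
eef_pos: [0.5496, 0.2088, 0.1785]
tcp_rot: [-3.141, -0.002, 1.78]
wrist_force: [-2.1, 7.1, -3.0]
opening: -0.0001
```

Emit:
{"op": "step_arm", "data": {
  "deltas": [
    [[0.004, 0, -0.04, 0, 0, 0, 0], [-0.0525, 0, 0, 0, 0, 0, 0], [-0.0525, 0, 0, 0, 0, 0, 0], [-0.0525, 0, 0, 0, 0, 0, 0], [0, 0, 0, 0, 0, 0, 0], [0, 0, 0.02, 0, 0, 0, 0], [0, 0, 0.02, 0, 0, 0, 0], [0.003, 0, 0, 0, 0, 0, 0]]
  ]
}}

```text
clock: 37.6
eef_pos: [0.5792, 0.0618, 0.1752]
tcp_rot: [-3.136, -0.002, 1.781]
wrist_force: [-0.4, -0.1, -0.3]
opening: -0.0003
```

Emit:
{"op": "step_arm", "data": {
  "deltas": [
    [[0.002, 0, 0, 0, 0, 0, 0], [0.0015, 0, 0, 0, 0, 0, 0], [0.0015, 0, 0, 0, 0, 0, 0], [0.0015, 0, 0, 0, 0, 0, 0], [0.001, 0, 0, 0, 0, 0, 0], [0.001, 0, 0, 0, 0, 0, 0], [0, 0, 0, 0, 0, 0, 0], [0, 0, 0, 0, 0, 0, 0]]
  ]
}}

```text
clock: 38.6
eef_pos: [0.5801, 0.0676, 0.1792]
tcp_rot: [3.14, 0.003, 1.779]
wrist_force: [0.6, -7.3, -0.8]
opening: 0.0002
```

Emit:
{"op": "step_arm", "data": {
  "deltas": [
    [[0.001, 0, 0, 0, 0, 0, 0], [0.001, 0, 0, 0, 0, 0, 0], [0.001, 0, 0, 0, 0, 0, 0], [0, 0, 0, 0, 0, 0, 0], [0, 0, 0, 0, 0, 0, 0], [0, 0, 0, 0, 0, 0, 0], [0, 0, 0, 0, 0, 0, 0], [0, 0, 0, 0, 0, 0, 0]]
  ]
}}

```text
clock: 39.6
eef_pos: [0.5798, 0.0692, 0.1792]
tcp_rot: [3.14, 0.006, 1.78]
wrist_force: [3.3, -13.2, -1.7]
opening: -0.0002
```

Force at the right end has risen sharply, from 7 to 13 N over 1.6 mm, so it is probably home. Next I check the left end.

Emit:
{"op": "step_arm", "data": {
  "deltas": [
    [[-0.006, 0, -0.04, 0, 0, 0, 0], [0.051, 0, 0, 0, 0, 0, 0], [0.051, 0, 0, 0, 0, 0, 0], [0.051, 0, 0, 0, 0, 0, 0], [0, 0, 0, 0, 0, 0, 0], [0, 0, 0.02, 0, 0, 0, 0], [0, 0, 0.02, 0, 0, 0, 0], [-0.002, 0, 0, 0, 0, 0, 0]]
  ]
}}

```text
clock: 40.6
eef_pos: [0.5472, 0.2124, 0.1751]
tcp_rot: [-3.135, -0.0, 1.778]
wrist_force: [0.2, -0.0, -0.2]
opening: 0.0
```

Emit:
{"op": "step_arm", "data": {
  "deltas": [
    [[-0.001, 0, 0, 0, 0, 0, 0], [-0.001, 0, 0, 0, 0, 0, 0], [-0.001, 0, 0, 0, 0, 0, 0], [-0.001, 0, 0, 0, 0, 0, 0], [0, 0, 0, 0, 0, 0, 0], [0, 0, 0, 0, 0, 0, 0], [0, 0, 0, 0, 0, 0, 0], [0, 0, 0, 0, 0, 0, 0]]
  ]
}}

```text
clock: 41.6
eef_pos: [0.5495, 0.2099, 0.1786]
tcp_rot: [-3.142, 0.0, 1.78]
wrist_force: [-0.4, -0.3, -0.7]
opening: -0.0002
```

Emit:
{"op": "step_arm", "data": {
  "deltas": [
    [[-0.001, 0, 0, 0, 0, 0, 0], [-0.001, 0, 0, 0, 0, 0, 0], [-0.001, 0, 0, 0, 0, 0, 0], [-0.0005, 0, 0, 0, 0, 0, 0], [0, 0, 0, 0, 0, 0, 0], [0, 0, 0, 0, 0, 0, 0], [0, 0, 0, 0, 0, 0, 0], [0, 0, 0, 0, 0, 0, 0]]
  ]
}}

```text
clock: 42.6
eef_pos: [0.5498, 0.2083, 0.1786]
tcp_rot: [3.141, -0.004, 1.779]
wrist_force: [-0.7, 10.4, -0.5]
opening: 0.0
```

Emit:
{"op": "step_arm", "data": {
  "deltas": [
    [[-0.0005, 0, 0, 0, 0, 0, 0], [-0.0005, 0, 0, 0, 0, 0, 0], [-0.0005, 0, 0, 0, 0, 0, 0], [0, 0, 0, 0, 0, 0, 0], [0, 0, 0, 0, 0, 0, 0], [0, 0, 0, 0, 0, 0, 0], [0, 0, 0, 0, 0, 0, 0], [0, 0, 0, 0, 0, 0, 0]]
  ]
}}

```text
clock: 43.6
eef_pos: [0.5499, 0.2077, 0.1786]
tcp_rot: [3.141, -0.006, 1.779]
wrist_force: [-2.1, 12.5, -0.7]
opening: -0.0
```

Emit:
{"op": "step_arm", "data": {
  "deltas": [
    [[-0.0007, 0, 0, 0, 0, 0, 0], [-0.0007, 0, 0, 0, 0, 0, 0], [-0.0006, 0, 0, 0, 0, 0, 0], [0, 0, 0, 0, 0, 0, 0], [0, 0, 0, 0, 0, 0, 0], [0, 0, 0, 0, 0, 0, 0], [0, 0, 0, 0, 0, 0, 0], [0, 0, 0, 0, 0, 0, 0]]
  ]
}}

```text
clock: 44.6
eef_pos: [0.55, 0.2068, 0.1785]
tcp_rot: [3.141, -0.009, 1.779]
wrist_force: [-1.5, 17.8, -0.3]
opening: -0.0002
```

Left has gone from 7 to 18 N with almost no fingertip travel, so it reads as seated. I'll confirm the right end to the same force.

Emit:
{"op": "step_arm", "data": {
  "deltas": [
    [[0.009, 0, -0.04, 0, 0, 0, 0], [-0.0515, 0, 0, 0, 0, 0, 0], [-0.0515, 0, 0, 0, 0, 0, 0], [-0.0515, 0, 0, 0, 0, 0, 0], [0, 0, 0, 0, 0, 0, 0], [0, 0, 0.02, 0, 0, 0, 0], [0, 0, 0.02, 0, 0, 0, 0], [0.001, 0, 0, 0, 0, 0, 0]]
  ]
}}

```text
clock: 45.6
eef_pos: [0.5789, 0.0628, 0.1751]
tcp_rot: [-3.135, -0.002, 1.781]
wrist_force: [-0.0, -0.1, 0.6]
opening: -0.0001
```

Emit:
{"op": "step_arm", "data": {
  "deltas": [
    [[0.0015, 0, 0, 0, 0, 0, 0], [0.0015, 0, 0, 0, 0, 0, 0], [0.001, 0, 0, 0, 0, 0, 0], [0.001, 0, 0, 0, 0, 0, 0], [0.001, 0, 0, 0, 0, 0, 0], [0, 0, 0, 0, 0, 0, 0], [0, 0, 0, 0, 0, 0, 0], [0, 0, 0, 0, 0, 0, 0]]
  ]
}}

```text
clock: 46.6
eef_pos: [0.58, 0.0671, 0.1789]
tcp_rot: [3.141, 0.001, 1.78]
wrist_force: [1.4, -4.7, 1.3]
opening: 0.0002
```

Emit:
{"op": "step_arm", "data": {
  "deltas": [
    [[0.001, 0, 0, 0, 0, 0, 0], [0.001, 0, 0, 0, 0, 0, 0], [0.001, 0, 0, 0, 0, 0, 0], [0.0005, 0, 0, 0, 0, 0, 0], [0, 0, 0, 0, 0, 0, 0], [0, 0, 0, 0, 0, 0, 0], [0, 0, 0, 0, 0, 0, 0], [0, 0, 0, 0, 0, 0, 0]]
  ]
}}

```text
clock: 47.6
eef_pos: [0.5796, 0.069, 0.1789]
tcp_rot: [3.141, 0.005, 1.78]
wrist_force: [1.5, -12.1, -0.0]
opening: 0.0
```

Emit:
{"op": "step_arm", "data": {
  "deltas": [
    [[0.001, 0, 0, 0, 0, 0, 0], [0.001, 0, 0, 0, 0, 0, 0], [0.0005, 0, 0, 0, 0, 0, 0], [0, 0, 0, 0, 0, 0, 0], [0, 0, 0, 0, 0, 0, 0], [0, 0, 0, 0, 0, 0, 0], [0, 0, 0, 0, 0, 0, 0], [0, 0, 0, 0, 0, 0, 0]]
  ]
}}

```text
clock: 48.6
eef_pos: [0.5794, 0.07, 0.1789]
tcp_rot: [3.141, 0.008, 1.78]
wrist_force: [3.4, -17.9, 0.4]
opening: -0.0003
```

Right shows a steady ~5.5 N/mm slope, repeatable, with no further travel: seated. One last gentle check on the left.

Emit:
{"op": "step_arm", "data": {
  "deltas": [
    [[-0.009, 0, -0.04, 0, 0, 0, 0], [0.0512, 0, 0, 0, 0, 0, 0], [0.0512, 0, 0, 0, 0, 0, 0], [0.0512, 0, 0, 0, 0, 0, 0], [0, 0, 0, 0, 0, 0, 0], [0, 0, 0.02, 0, 0, 0, 0], [0, 0, 0.02, 0, 0, 0, 0], [-0.001, 0, 0, 0, 0, 0, 0]]
  ]
}}

```text
clock: 49.6
eef_pos: [0.5472, 0.2126, 0.1751]
tcp_rot: [-3.135, -0.0, 1.778]
wrist_force: [-1.4, 0.5, -0.2]
opening: 0.0
```

Emit:
{"op": "step_arm", "data": {
  "deltas": [
    [[-0.0015, 0, 0, 0, 0, 0, 0], [-0.0015, 0, 0, 0, 0, 0, 0], [-0.001, 0, 0, 0, 0, 0, 0], [-0.001, 0, 0, 0, 0, 0, 0], [-0.001, 0, 0, 0, 0, 0, 0], [0, 0, 0, 0, 0, 0, 0], [0, 0, 0, 0, 0, 0, 0], [0, 0, 0, 0, 0, 0, 0]]
  ]
}}

```text
clock: 50.6
eef_pos: [0.5501, 0.209, 0.1792]
tcp_rot: [3.14, -0.002, 1.78]
wrist_force: [-0.1, 5.4, 1.7]
opening: -0.0002
```

Emit:
{"op": "step_arm", "data": {
  "deltas": [
    [[-0.001, 0, 0, 0, 0, 0, 0], [-0.001, 0, 0, 0, 0, 0, 0], [-0.001, 0, 0, 0, 0, 0, 0], [-0.0005, 0, 0, 0, 0, 0, 0], [-0.0005, 0, 0, 0, 0, 0, 0], [0, 0, 0, 0, 0, 0, 0], [0, 0, 0, 0, 0, 0, 0], [0, 0, 0, 0, 0, 0, 0]]
  ]
}}

```text
clock: 51.6
eef_pos: [0.5503, 0.2073, 0.1792]
tcp_rot: [3.14, -0.007, 1.779]
wrist_force: [-2.1, 15.5, 1.2]
opening: 0.0003
```

Emit:
{"op": "step_arm", "data": {
  "deltas": [
    [[0.012, 0, -0.01, 0, 0, 0, 0], [0, 0, -0.03, 0, 0, 0, 0], [-0.006, 0, -0.04, 0, 0, 0, 0], [-0.015, 0, -0.04, 0, 0, 0, 0], [-0.02, 0, -0.02, 0, 0, 0, 0], [-0.02, 0, 0, 0, 0, 0, 0], [0, 0, 0, 0, 0, 0, 0], [0, 0, 0, 0, 0, 0, 0]]
  ]
}}

```text
clock: 52.6
eef_pos: [0.5602, 0.156, 0.3164]
tcp_rot: [-3.138, -0.001, 1.779]
wrist_force: [0.2, 0.7, -0.2]
opening: 0.0002
```

```bash
python3 -c "
from h import *
a,T=snap('wrist','w8');s=env.read_state();print(T[:3,3],s['tcp_rot'],s['clock'],s['wrist_force'])
b,_=snap('scene','s8');o=cv2.imread('pics/s6.png')
f=lambda i:cv2.resize(i[185:275,182:252],(400,514),interpolation=2)
cv2.imwrite('pics/w8z.png',np.hstack([f(o),f(b)]))"
```

```text
[0.56023534 0.15596682 0.3164063 ] [-3.13846284e+00 -5.56465718e-04  1.77966830e+00] 52.65 [-0.53595033  0.40561522 -0.33527432]
```

View pics/w8z.png

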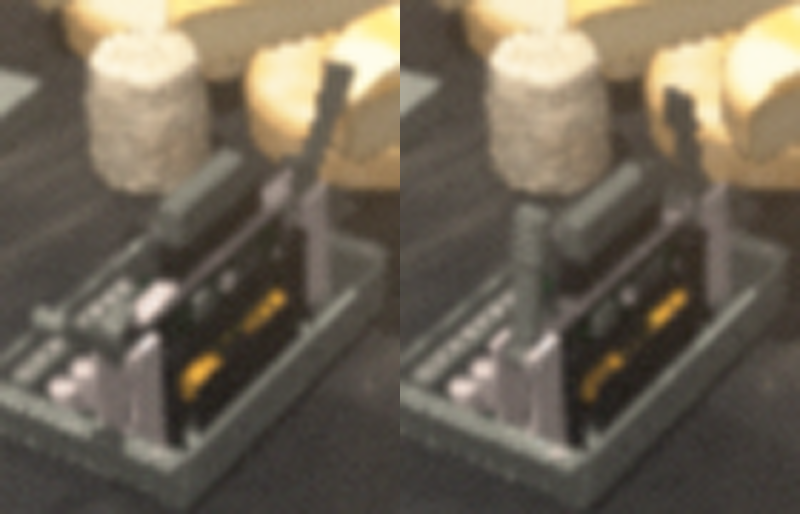

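Both levers lean inward and the card is clearly deeper: the grip is ~16 view px lower. I'll quantify the drop at each grip end with subpixel matching.

```bash
python3 -c "
from h import *
a=cv2.imread('pics/s6.png').astype(np.float32);b=cv2.imread('pics/s8.png').astype(np.float32)
a=cv2.GaussianBlur(cv2.resize(a,None,fx=8,fy=8,interpolation=2),(0,0),3);b=cv2.GaussianBlur(cv2.resize(b,None,fx=8,fy=8,interpolation=2),(0,0),3)
def m(x,y,w,h,n):
  # view-crop coords -> 8x px
  X=int((182+x/5.714)*8);Y=int((185+y/5.714)*8);W=int(w*1.4);H=int(h*1.4)
  r=cv2.matchTemplate(b[Y-24:Y+H+64,X-16:X+W+16],a[Y:Y+H,X:X+W],cv2.TM_CCOEFF_NORMED);_,v,_,l=cv2.minMaxLoc(r)
  print(n,'dx,dy px',(l[0]-16)/8,(l[1]-24)/8,'score',round(v,3))
m(150,190,50,60,'grip near(+y)');m(205,140,50,50,'grip far(-y)');m(180,160,40,60,'grip mid');m(150,140,100,110,'grip all')
m(175,285,55,120,'card left');m(240,245,55,90,'card right');m(90,30,110,150,'crottin ref')
c=np.array([.567,.1403,0]);u=np.array([-.2075,.978,0])
for s in(.03,-.03,.04,-.04):
  for z in (.114,.06):
    print(s,z,[(proj('scene',c+u*s+[0,0,z-d])-proj('scene',c+u*s+[0,0,z])).round(2).tolist()[0] for d in (.008,.01)])
"
```

```text
grip near(+y) dx,dy px 0.5 2.625 score 0.928
grip far(-y) dx,dy px 0.5 2.5 score 0.974
grip mid dx,dy px 0.5 2.875 score 0.963
grip all dx,dy px 1.0 2.0 score 0.943
card left dx,dy px 0.25 0.625 score 0.654
card right dx,dy px 0.125 0.125 score 0.921
crottin ref dx,dy px 0.0 0.0 score 0.999
0.03 0.114 [[0.19, 2.74], [0.23, 3.42]]
0.03 0.06 [[0.18, 2.6], [0.22, 3.24]]
-0.03 0.114 [[0.12, 2.67], [0.15, 3.33]]
-0.03 0.06 [[0.12, 2.53], [0.15, 3.16]]
0.04 0.114 [[0.2, 2.76], [0.25, 3.44]]
0.04 0.06 [[0.19, 2.61], [0.23, 3.26]]
-0.04 0.114 [[0.11, 2.65], [0.14, 3.31]]
-0.04 0.06 [[0.11, 2.52], [0.14, 3.15]]
```

```bash
python3 -c "
from workcell import hand_in;print(hand_in())"
```

```text
the job is handed in; nothing more can be done
None
```

I've handed the job in at about 52.7 s. As far as my checks show, the card is fully home and level; hand-in gave no verdict.

- **Placing:** I swung both levers out to about 81 mm from the slot centre on either side. The left was pushed until the force rose at its stop; the right was pushed equally far without the stop being clearly felt. A top view then showed both well out. I took the card by its grip, lowered it between the guides onto the contacts, let go, and saw it upright.
- **Pressing home:** I pressed it home with the levers alone, alternating sides with closed fingers, at 5–7 N while the card was still going down.
- **Seat felt at both ends:** After that, force rose about 5 N per mm with almost no further travel. I pressed the right lever to 18 N twice-checked at the same spot, and the left to 18 N, then 15 N on a recheck. The highest reading was 18 N against the 30 N limit, though I only read force at the end of each call.
- **Last checks:** Comparing scene pictures, the grip dropped about 8 mm. The two ends matched to within about 0.5 mm, which is close to what that picture can resolve. Both levers lean inward, the crottin behind the controller had not moved, and the arm was well clear.

**Checks that disagreed or were weak:**
- The levers ended 2–3 mm apart in position, the left further in. That could mean a lean of about 0.01 rad, or a small error in my slot centre; the pictures favour level.
- Picture matching on the card's face gave poor results, so I relied on the grip.
- I did not compare positions for the second crottin and the price stand, but the arm never worked at their height.

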